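# Put the two-tier manicure caddy together in the vanity's pull-out tray

## Robot

A 7-joint arm with a two-finger parallel gripper is mounted at the origin on the work surface. World frame = base frame: x ahead of the robot, y to its left, z up, the work surface at z = 0. Lengths are in m, angles in rad, forces in N, time in s.
With the tool pointing down it reaches from about 0.4 to 0.875 m from the base axis. Payload 4.4 kg.
Tool frame: the origin (TCP) lies midway between the tips of the shut fingers; the grasp point (between the pads) lies 19 mm behind it; z points along the fingers, y is the line along which they close (so a half turn about z gives the same grasp; the last joint's range is limited). The gripper opens to 85 mm and grips with 20 to 120 N. Pads are 22 mm wide; open, the fingers measure 114 mm over their backs; the gripper's body (76 mm by 85 mm) begins 54 mm behind the grasp point. The pads swing forward as they close: fully open they stand 13 mm farther back than shut.
Start: joints at [1.115, 0.628, 0.038, 1.517, -0.027, 0.996, -0.02], TCP at [0.247, -0.601, 0.231] pointing down, gripper open.
Joint ranges: [-3.06, 3.06], [-0.37, 2.12], [-1.25, 1.32], [0.18, 2.47], [-1.1, 4.24], [0.23, 1.98], [-2.94, 2.94]. Speed limits (rad/s): [2.57, 2.57, 3.14, 3.14, 3.14, 3.14, 3.14].

## Interface

Orientations are given as a rotation vector (axis times angle).
In Python, from bench import env gives the robot as it stands.
- The arm moves only by the tool hand_motion, called after "Emit:" as name(argument=value, ...) on one line, values as JSON. Schema: {"type":"object","properties":{"offsets":{"type":"array","items":{"type":"number"},"minItems":4,"maxItems":80},"jaw":{"type":"number"},"grip_force":{"type":"number"},"only":{"type":"string"},"quiet":{"type":"boolean"},"lines":{"type":"string"}},"required":["offsets"],"additionalProperties":false}. offsets is one flat list of numbers that holds 1 to 20 rows one after another, with no inner brackets; each row has 4 numbers: dx, dy, dz in m, then a turn about the tool's z in rad; each row shifts and turns the commanded pose from where the row before left it, along the tool's axes as they then stand; what a row does not reach is not made up. A row lasts 1/8 s, in which the tool goes at most 0.0625 m and 0.188 rad, less where a joint would pass 70% of its speed; a pose out of reach is approached as far as the arm can. jaw is the finger opening in m, set as the call begins (left out keeps the last). The fingers move at their own pace and stop on an object; grip_force is the grip in N (left out, the last holds). Time passes only in rows, so rows that do not move let the fingers close. The tool returns the time, the measured TCP pose, the force, the opening and the grip force at its end. only (a regular expression) keeps the lines of the reply that match it, lines (a string "A,B") keeps lines A to B, and quiet returns only ok. Input that does not fit is refused with a message, and nothing moves.
- env.read_state(): the state, without advancing time (a new reading comes with each control period).
- env.read_camera(name): name is "side" or "top"; returns the picture (400x640x3 uint8, blue, green, red); there is no depth.
- env.camera_params(name): a dict with "mtx" (3x3 intrinsics, pixels), "dist_coeffs" ([k1, k2, p1, p2, k3] as OpenCV has them; the pictures are not rectified), "rvec" (rotation vector, rad) and "tvec" (3), from world to camera coordinates, as OpenCV has them. Camera axes: x right, y down, z forward; pixel columns grow to the right and rows downward; lengths in m; the calibration is good to about 2 mm. A picture is of the moment at which its call begins. camera_params takes no time and is no camera call.
- env.close_job(): hands the job in; it is judged then, once.
The state is a dict: "time_s": time; "q": joint angles; "dq": joint speeds; "joint_efforts": joint torques, N m; "ee_pos": TCP position; "tcp_rot": TCP orientation; "wrist_force": force on the tool from outside, world axes, zero at the start; "moment": the same for the moment, N m; "gripper_width": finger opening in m; "grasp_force": force on a finger pad.
Only numpy, scipy, OpenCV 4.12 (cv2) and the standard library are available. Lean on these libraries where they do the work, as an engineer would, in place of code of your own. Each camera call takes 0.05 s, during which the arm holds its last target. There are 200 camera calls.

## Task

Put the bamboo manicure caddy together in the pull-out tray of the vanity: first stand the low open tool tray in the middle of the tray's empty compartment with its long side running front to back, and lay the metal cuticle pusher flat inside it. Then seat the bottle holder squarely on top of the tool tray, and last stand the two nail polish bottles upright and fully down in its wells, the round bottle in the round well and the square bottle in the square well. Do not tip a bottle over, and leave the mirror, the brush cup and the powder compact where they stand.

Things in the scene. Friction and masses are not known exactly. Their poses are not given: they have to be found in the camera images.
- pull_tray: Fixed pink tray, drawn out of a 125 mm high glass-topped riser that begins at its x = 125 mm. Walls to z = 30 mm (front 36). x runs front to back, away from the robot. Origin: table height, under the centre of the EMPTY compartment (190 mm in x, 150 in y inside, floor at z = 10 mm). Beyond a divider the other compartment (centre y = 186 mm, 190 x 210, same floor) holds the bottles and the pusher.
- tool_tray: Lower tier of the caddy: low open bamboo tray without divisions, loose, about 120 g, outside 146 mm long (x), 66 wide (y), 24 high; walls and floor 3 mm thick. Origin at the centre of its underside; the same turned half round. Starts on the table left or right of the pull-out tray, the bottle holder on the other side. Pick it across its 66 mm width.
- bottle_holder: Upper tier, bamboo, 160 g, 31 mm high. Plug 133 x 53 mm, 5 high (fits the tool tray's mouth, 3.5 mm play); flange 146 x 66 to z = 9; block 116 (x) x 50 (y) to z = 31: grip across its 50 mm. Wells in the block, floor z = 9, y = 0: round, 36 wide, at x = +30; square, 35 wide, at x = -30. Origin: centre of underside. Seated, it is 19 mm above the tool tray's origin; either way round.
- cuticle_pusher: Steel cuticle pusher lying flat, 115 mm long (x), 30 g: the middle 66 mm is a flat-sided handle 9 mm wide and 9 mm high, with thinner necks and small blades at both ends. Origin at the centre of the handle's underside. On the tool tray's floor its origin is 3 mm above the tool tray's.
- round_bottle: Nail polish bottle with a ROUND body 28 mm in diameter, sloping shoulder to z = 41 mm, black cylindrical cap 16 mm in diameter from z = 43 to 70 mm; 50 g. Upright; origin at the centre of its underside.
- square_bottle: Nail polish bottle with a SQUARE body 28 x 28 mm, 34 mm high (sides along its x and y), black cylindrical cap 16 mm in diameter from z = 38 to 62 mm; 50 g. Upright; origin at the centre of its underside. It does not enter the round well; it enters the square well with its sides parallel to the holder's.
- mirror: Bystander: folding makeup mirror on a white base (150 x 110 mm) with a small toggle switch, 0.2 m tall, at the back right corner. Origin at the centre of its underside. Leave it.
- brush_cup: Bystander: white ceramic cup, 74 mm wide, with three makeup brushes, 0.18 m tall overall, at the back left. Origin at the centre of its underside. Leave it.
- powder_compact: Bystander: closed round black powder compact, 72 mm wide, 17 mm high, on the table between the robot and the pull-out tray. Origin at the centre of its underside. Leave it.
Mind the look-alikes: they are no part of the job. Leave any blue or red look-alike of the bottle_holder alone.

How it is judged:
On the way, in this order (a step that is already met when the one before it is completed fails the run):
1. the tool tray stands in the middle of the empty compartment, long side front to back (horizontal distance between tool_tray and pull_tray below 0.018 m and z of tool_tray in the frame of pull_tray between 0.007 and 0.013 m and angle between the x axis of tool_tray and the x axis of pull_tray, either way round below 0.2 rad), for 0.2 s.
2. the cuticle pusher lies flat inside the tool tray (all of step 1 and horizontal distance between cuticle_pusher and tool_tray below 0.03 m and z of cuticle_pusher in the frame of tool_tray between 0 and 0.007 m), for 0.2 s.
3. the bottle holder, still without bottles, is seated on the tool tray over the pusher (horizontal distance between bottle_holder and tool_tray below 0.007 m and z of bottle_holder in the frame of tool_tray between 0.0165 and 0.0215 m and angle between the x axis of bottle_holder and the x axis of tool_tray, either way round below 0.12 rad and horizontal distance between cuticle_pusher and tool_tray below 0.03 m and z of cuticle_pusher in the frame of tool_tray between 0 and 0.007 m and horizontal distance between each of round_bottle, square_bottle and bottle_holder above 0.06 m), for 0.2 s.
4. the round bottle stands in the round well and the square bottle in the square well (x of round_bottle in the frame of bottle_holder between 0.022 and 0.038 m and y of round_bottle in the frame of bottle_holder between -0.008 and 0.008 m and z of round_bottle in the frame of bottle_holder between 0.0065 and 0.012 m and angle between each of round_bottle, square_bottle's own z axis and vertical below 0.15 rad and x of square_bottle in the frame of bottle_holder between -0.038 and -0.022 m and y of square_bottle in the frame of bottle_holder between -0.008 and 0.008 m and z of square_bottle in the frame of bottle_holder between 0.0065 and 0.012 m and horizontal distance between bottle_holder and tool_tray below 0.007 m and z of bottle_holder in the frame of tool_tray between 0.0165 and 0.0215 m and angle between the x axis of bottle_holder and the x axis of tool_tray, either way round below 0.12 rad), for 0.2 s.
At the end, for the whole second after the job is handed in: Tool tray flat in the empty compartment, within 18 mm of its centre and 11 degrees of front to back; pusher flat on its floor; holder seated on it (7 mm, 7 degrees, 2.5 mm of full depth); round bottle in the round well, square in the square, on the well floors (3 mm), upright; all at rest (all of step 2 and all of step 4 and linear speed of each of tool_tray, cuticle_pusher, bottle_holder, round_bottle, square_bottle below 0.02 m/s); the robot touches nothing.
It fails at once if a nail polish bottle is tipped over (angle between any of round_bottle, square_bottle's own z axis and vertical above 0.7 rad).
It fails at once if the mirror, the brush cup or the powder compact is disturbed (moved more than 20 mm) (distance of any of mirror, brush_cup, powder_compact from where it was at the start of the episode above 0.02 m).
It also fails if it takes over 115 s, if anything falls off the work surface, if the arm or the gripper's body presses on something with over 40 N, if the wrist force passes 120 N, or if a joint passes its speed limit or range.

## Working session

There is one attempt and no reset: what is moved stays moved. The work goes in short steps, Python scripts to look and compute and a tool call to move; the robot and the scene stay as the last step left them, time stands still between calls to the robot, and variables do not carry over. Pictures are saved under pics/ and viewed, at most 14 in all, crops included, and the job is handed in when it is done.

```bash
ls; mkdir -p pics
```

Run:
```python
from bench import env
import cv2,numpy as np
for n in("side","top"):
    im=env.read_camera(n);cv2.imwrite(f"pics/{n}0.png",im)
    p=env.camera_params(n);R=cv2.Rodrigues(np.array(p['rvec']))[0]
    print(n,np.round(p['mtx'],1).tolist(),np.round(p['dist_coeffs'],3),(-R.T@np.array(p['tvec']).ravel()).round(3),R.round(2).tolist())
s=env.read_state();print({k:np.round(v,3) for k,v in s.items()})
```

```text
pics
side [[423.1, 0.0, 314.9], [0.0, 423.1, 203.0], [0.0, 0.0, 1.0]] [-0.107  0.     0.     0.     0.   ] [0.227 1.082 0.896] [[-0.97, -0.26, 0.0], [-0.16, 0.6, -0.78], [0.2, -0.76, -0.62]]
top [[433.1, 0.0, 314.5], [0.0, 433.1, 200.9], [0.0, 0.0, 1.0]] [0.017 0.    0.    0.    0.   ] [0.23  0.051 1.458] [[0.0, -1.0, 0.0], [-0.98, -0.0, -0.19], [0.19, -0.0, -0.98]]
{'time_s': np.float64(0.1), 'q': array([ 1.115,  0.629,  0.038,  1.518, -0.027,  0.996, -0.02 ]), 'dq': array([-0.001, -0.002, -0.001, -0.003, -0.002,  0.002, -0.001]), 'joint_efforts': array([ 4.0000e-03, -5.6453e+01,  1.2310e+00, -1.9397e+01,  1.1000e-02,
        5.0000e-03,  0.0000e+00]), 'ee_pos': array([ 0.247, -0.601,  0.231]), 'tcp_rot': array([-3.08e+00, -6.08e-01,  1.00e-03]), 'wrist_force': array([ 0.132, -0.093, -0.714]), 'moment': array([-0.001, -0.005,  0.056]), 'grasp_force': np.float64(0.0), 'gripper_width': np.float64(0.085)}
```

View pics/top0.png

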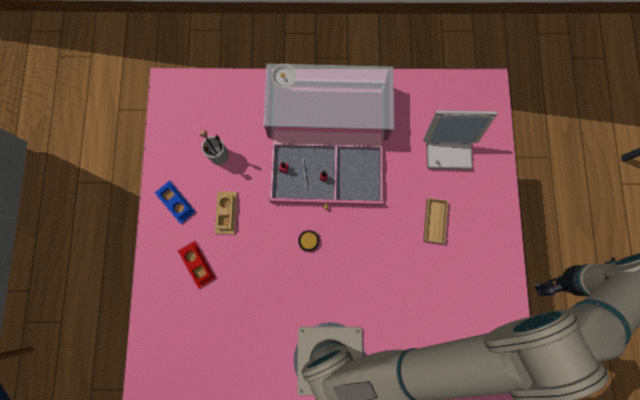

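View pics/side0.png

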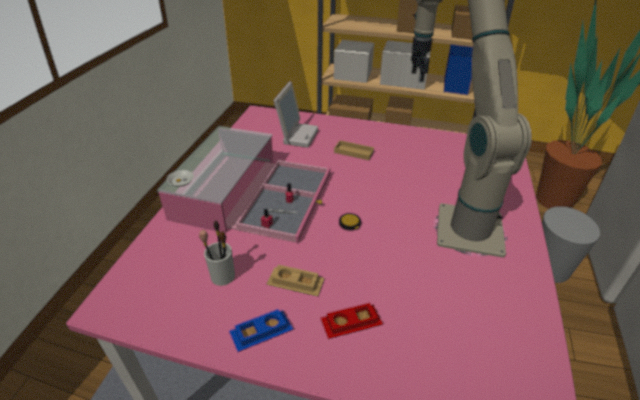

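The top view shows the tool tray at (436,222). For the holder, the candidates are the wooden one at (227,213), the blue one at (175,202) and the red one at (197,265). The wooden one matches the description. The bottles are at (284,168) and (323,177), with the pusher between them at (306,175). The empty compartment is at (360,174) and the compact at (309,241). Next is one close crop to check this.

Create h.py:
```python
from bench import env
import cv2,numpy as np
P={n:env.camera_params(n) for n in("side","top")}
def ray(n,uv):
    p=P[n];K=np.array(p['mtx']);d=np.array(p['dist_coeffs']);R=cv2.Rodrigues(np.array(p['rvec']))[0];t=np.array(p['tvec']).ravel()
    x=cv2.undistortPoints(np.array(uv,float).reshape(-1,1,2),K,d).reshape(-1,2)
    return -R.T@t,np.c_[x,np.ones(len(x))]@R
def plane(n,uv,z):
    c,d=ray(n,uv);return c+d*((z-c[2])/d[:,2])[:,None]
def tri(a,b):  # top uv, side uv -> points, gap
    c1,d1=ray("top",a);c2,d2=ray("side",b);o=[]
    for u,v in zip(d1,d2):
        s=np.linalg.lstsq(np.c_[u,-v],c2-c1,rcond=None)[0];p,q=c1+s[0]*u,c2+s[1]*v
        o.append(np.r_[(p+q)/2,np.linalg.norm(p-q)])
    return np.array(o)
def proj(n,X):
    p=P[n];return cv2.projectPoints(np.array(X,float).reshape(-1,3),np.array(p['rvec']),np.array(p['tvec']),np.array(p['mtx']),np.array(p['dist_coeffs']))[0].reshape(-1,2)
def wood(im,box,lo=(12,60,90),hi=(32,255,255)):
    x0,y0,x1,y1=box;m=np.zeros(im.shape[:2],np.uint8)
    m[y0:y1,x0:x1]=cv2.inRange(cv2.cvtColor(im,cv2.COLOR_BGR2HSV),np.array(lo),np.array(hi))[y0:y1,x0:x1];return m
```

Run:
```python
from h import *
t=cv2.imread('pics/top0.png');s=cv2.imread('pics/side0.png')
def up(im,x0,y0,x1,y1,k):return cv2.resize(im[y0:y1,x0:x1],None,fx=k,fy=k,interpolation=cv2.INTER_CUBIC)
a=up(t,205,140,455,250,3);b=up(s,228,160,338,245,3);c=up(t,265,140,330,208,4)
o=np.zeros((330+272,750,3),np.uint8);o[:330]=a;o[330:330+255,:330]=b;o[330:,360:620]=c
cv2.imwrite('pics/c1.png',o[:600])
for n,im,bx in(("tray",t,(415,190,460,255)),("holder",t,(205,180,245,245))):
    m=wood(im,bx);pts=np.argwhere(m)[:,::-1].astype(np.float32);print(n,"top",len(pts),cv2.minAreaRect(pts))
for n,im,bx in(("tray",s,(325,135,385,165)),("holder",s,(260,255,330,300))):
    m=wood(im,bx);pts=np.argwhere(m)[:,::-1].astype(np.float32);print(n,"side",len(pts),cv2.minAreaRect(pts))
```

```text
tray top 859 ((435.4087829589844, 220.68527221679688), (20.401269912719727, 42.71995162963867), 4.398705005645752)
holder top 679 ((225.469970703125, 212.46580505371094), (18.767433166503906, 42.07381820678711), 3.6913859844207764)
tray side 428 ((353.5690002441406, 149.6724395751953), (37.0303840637207, 12.412131309509277), 11.888657569885254)
holder side 1013 ((295.3707580566406, 279.39324951171875), (53.666473388671875, 21.58651351928711), 12.994616508483887)
```

View pics/c1.png

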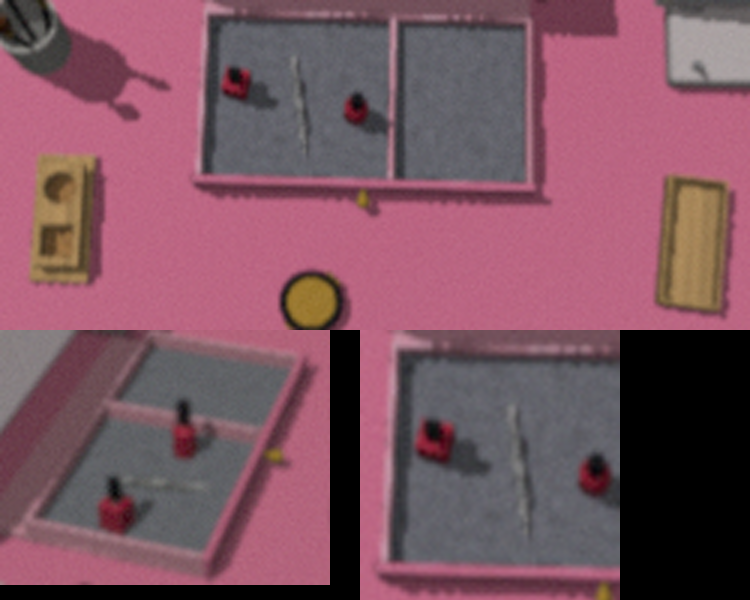

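The crop confirms the choices. The square bottle is the one on the left (top 284,168) and the round one is next to the divider (323,176). The wooden holder has its round well at the far end. The tool tray is the open one on the right. Now I measure.

Create m.py:
```python
from h import *
def up(im,k=4):return cv2.resize(im,None,fx=k,fy=k,interpolation=cv2.INTER_CUBIC)
def mask(im,kind,box,k=4):
    x0,y0,x1,y1=box;c=up(im[y0:y1,x0:x1],k);H=cv2.cvtColor(c,cv2.COLOR_BGR2HSV)
    if kind=='wood':m=cv2.inRange(H,(8,60,40),(40,255,255))
    if kind=='red':m=cv2.inRange(H,(170,170,60),(180,255,255))|cv2.inRange(H,(0,170,60),(6,255,255))
    if kind=='black':m=cv2.inRange(H,(0,0,0),(180,255,45))
    if kind=='light':m=cv2.inRange(H,(0,0,130),(180,60,255))
    n,l,st,_=cv2.connectedComponentsWithStats(m)
    if n<2:return None
    m=l==1+np.argmax(st[1:,4]);p=np.argwhere(m)[:,::-1]
    return ((p+.5)/k-.5+[x0,y0]).astype(np.float32)
def box_top(im,box,ztop,zbot):   # far edges seen at ztop, near edges at zbot (camera at y=.05, x=.23)
    p=mask(im,'wood',box);r=cv2.minAreaRect(p);b=cv2.boxPoints(r)
    b=b[np.argsort(b[:,1])];f=b[:2][np.argsort(b[:2,0])];n=b[2:][np.argsort(b[2:,0])] # far L,R ; near L,R
    mid=lambda a,c:(a+c)/2
    left=p[:,0].mean()<315
    E={'far':(mid(*f),ztop),'near':(mid(*n),zbot),'L':(mid(f[0],n[0]),ztop if left else zbot),'R':(mid(f[1],n[1]),zbot if left else ztop)}
    Q={k:plane('top',[v],z)[0] for k,(v,z) in E.items()}
    ax=Q['far']-Q['near'];lat=Q['L']-Q['R']
    yaw=np.arctan2(ax[1],ax[0]);c=np.array([(Q['far'][0]+Q['near'][0])/2,(Q['L'][1]+Q['R'][1])/2])
    print('centre',c.round(4),'yaw',round(yaw,3),'size',np.linalg.norm(ax[:2]).round(4),np.linalg.norm(lat[:2]).round(4));return c,yaw
```

Run:
```python
from m import *
t=cv2.imread('pics/top0.png');s=cv2.imread('pics/side0.png')
print('tray');box_top(t,(415,190,460,255),.024,0)
print('holder');box_top(t,(205,180,245,245),.009,0)
for n,bt,bs in(('sq',(275,155,297,180),(255,195,280,232)),('rd',(315,163,333,187),(280,178,298,206))):
    for kd in('black','red'):
        a=mask(t,kd,bt);b=mask(s,kd,bs)
        print(n,kd,a.mean(0).round(2),b.mean(0).round(2),tri([a.mean(0)],[b.mean(0)]).round(4),[cv2.minAreaRect(x)[1:] for x in(a,b)])
a=mask(t,'light',(297,150,316,195));b=mask(s,'light',(262,195,305,225))
for p in(a,b):print('pusher',len(p),p.mean(0),cv2.minAreaRect(p))
print(tri([a.mean(0)],[b.mean(0)]))
E=plane('top',[[338.5,147.3],[379.5,147.3],[381,149],[382.3,198]],.01)
print(E.round(4))
h=lambda u,v:(205+u/3-.33,140+v/3-.33); g=lambda u,v:(228+u/3-.33,160+(v-330)/3-.33)
# tray rim corners two views: far-right outer, near-right outer of tray front; divider front top
print(tri([h(537,188),h(196,181),h(393,180)],[g(303,357),g(209,572),g(262,435)]).round(4))
```

```text
tray
centre [ 0.4494 -0.3616] yaw -0.09 size 0.1458 0.0655
holder
centre [0.4767 0.3491] yaw -0.032 size 0.1456 0.0639
sq black [282.96 164.78] [265.79 212.67] [[0.6288 0.153  0.0573 0.0013]] [((4.25, 3.25), 90.0), ((6.5, 3.5), 90.0)]
sq red [283.59 168.27] [266.27 221.1 ] [[0.6279 0.1534 0.0227 0.0019]] [((7.746586322784424, 8.187847137451172), 11.309932708740234), ((9.25, 9.25), 90.0)]
rd black [323.7  173.56] [288.77 186.95] [[0.5972 0.0167 0.0649 0.0009]] [((4.75, 3.25), 90.0), ((6.3148674964904785, 2.6934385299682617), 84.80557250976562)]
rd red [323.02 177.21] [288.93 196.48] [[0.5961 0.0183 0.026  0.002 ]] [((6.557275772094727, 5.754343509674072), 15.52410888671875), ((9.104235649108887, 5.301344394683838), 87.39744567871094)]Traceback (most recent call last):
  File "<stdin>", line 10, in <module>
TypeError: object of type 'NoneType' has no len()
```

Run:
```python
from m import *
t=cv2.imread('pics/top0.png');s=cv2.imread('pics/side0.png')
def bright(im,bx,k=4):
    x0,y0,x1,y1=bx;c=up(im[y0:y1,x0:x1],k);g=cv2.cvtColor(c,cv2.COLOR_BGR2GRAY).astype(float);g-=cv2.GaussianBlur(g,(0,0),20)
    m=(g>12).astype(np.uint8);n,l,st,_=cv2.connectedComponentsWithStats(m);p=np.argwhere(l==1+np.argmax(st[1:,4]))[:,::-1]
    return ((p+.5)/k-.5+[x0,y0]).astype(np.float32)
a=bright(t,(298,152,315,196));b=bright(s,(266,202,300,222))
for p in(a,b):print('pusher',len(p),p.mean(0),cv2.minAreaRect(p))
print(tri([a.mean(0)],[b.mean(0)]).round(4))
bp=cv2.boxPoints(cv2.minAreaRect(a));bp=bp[np.argsort(bp[:,1])];e=np.array([bp[:2].mean(0),bp[2:].mean(0)]);E=plane('top',e,.0145)
print('ends',E.round(4),'mid',E.mean(0).round(4),'yaw',np.arctan2(*(E[0]-E[1])[[1,0]]),'len',np.linalg.norm(E[0]-E[1]))
E=plane('top',[[338.5,147.3],[379.5,147.3],[381,149],[382.3,198]],.01)
print(E.round(4))
h=lambda u,v:(205+u/3-.33,140+v/3-.33); g=lambda u,v:(228+u/3-.33,160+(v-330)/3-.33)
print('rim',tri([h(537,188),h(196,181),h(393,180)],[g(303,357),g(209,572),g(262,435)]).round(4))
# square bottle bottom edge in side view -> yaw
r=mask(s,'red',(255,195,280,232));hh=cv2.convexHull(r).reshape(-1,2);print(cv2.approxPolyDP(cv2.convexHull(r),.7,True).reshape(-1,2).round(1).tolist())
a=mask(t,'red',(275,155,297,180));print(cv2.approxPolyDP(cv2.convexHull(a),.6,True).reshape(-1,2).round(1).tolist())
```

```text
pusher 160 [303.63126 173.09062] ((303.42193603515625, 172.7064666748047), (6.474475383758545, 2.2870874404907227), 70.34617614746094)
pusher 270 [272.73056 214.21019] ((272.6875, 213.6875), (6.1871843338012695, 3.889087200164795), 45.0)
[[ 0.6251  0.0862 -0.0052  0.0148]]
ends [[0.6246 0.0892 0.0145]
 [0.6029 0.0815 0.0145]] mid [0.6137 0.0853 0.0145] yaw 0.3410042007115082 len 0.022951741579549018
[[ 0.7071 -0.0363  0.01  ]
 [ 0.7077 -0.1796  0.01  ]
 [ 0.7015 -0.1847  0.01  ]
 [ 0.5269 -0.1846  0.01  ]]
rim [[ 0.5094 -0.1871  0.0207  0.0008]
 [ 0.516   0.1982  0.01    0.0046]
 [ 0.5184 -0.025   0.0178  0.0009]]
[[268.8999938964844, 225.39999389648438], [265.1000061035156, 225.60000610351562], [262.3999938964844, 223.89999389648438], [261.8999938964844, 217.89999389648438], [262.8999938964844, 216.89999389648438], [269.8999938964844, 216.39999389648438], [270.6000061035156, 217.10000610351562], [271.1000061035156, 221.89999389648438]]
[[287.1000061035156, 164.39999389648438], [285.8999938964844, 171.89999389648438], [279.6000061035156, 170.10000610351562], [279.1000061035156, 168.10000610351562], [280.6000061035156, 164.89999389648438], [285.3999938964844, 163.89999389648438]]
```

Create go.py:
```python
import sys,numpy as np
from scipy.spatial.transform import Rotation as Ro
from bench import env
s=env.read_state();p=s['ee_pos'];R=Ro.from_rotvec(s['tcp_rot']).as_matrix()
yaw=np.arctan2(R[1,0],R[0,0]);print('at',np.round(p,4),'yaw',round(yaw,4),'tilt',np.round(R[:,2],4),'q7',round(s['q'][6],2),'t',round(s['time_s'],2))
for a in ' '.join(sys.argv[1:]).split(';'):
    x,y,z,w=map(float,a.split());t=(yaw-w+np.pi/2)%np.pi-np.pi/2
    c,q=np.cos(yaw-t),np.sin(yaw-t);d=np.array([x,y,z])-p
    print('turn %.3f then dx %.4f dy %.4f dz %.4f'%(t,c*d[0]+q*d[1],q*d[0]-c*d[1],-d[2]));p=np.array([x,y,z]);yaw-=t
```

```bash
python3 go.py '.4494 -.3616 .10 -.09; .4494 -.3616 .004 -.09'
```

```text
at [ 0.2468 -0.6007  0.2305] yaw 0.3898 tilt [-7.0e-04  1.6e-03 -1.0e+00] q7 -0.02 t 0.1
turn 0.480 then dx 0.1803 dy -0.2564 dz 0.1305
turn 0.000 then dx 0.0000 dy -0.0000 dz 0.0960
```

Emit:
hand_motion(offsets=[0, 0, 0, 0.16, 0, 0, 0, 0.16, 0, 0, 0, 0.16, 0.03, -0.0427, 0.0217, 0, 0.03, -0.0427, 0.0217, 0, 0.03, -0.0427, 0.0217, 0, 0.03, -0.0427, 0.0217, 0, 0.03, -0.0427, 0.0217, 0, 0.03, -0.0427, 0.0217, 0, 0, 0, 0, 0, 0, 0, 0, 0], jaw=0.085, grip_force=40)

```text
time_s: 1.48
ee_pos: [0.4489, -0.3627, 0.1009]
tcp_rot: [3.138, -0.141, -0.001]
wrist_force: [-0.6, -0.0, -0.4]
gripper_width: 0.0845
grasp_force: 0.0
```

```bash
python3 go.py '.4494 -.3616 .004 -.09'
```

```text
at [ 0.4489 -0.3627  0.1009] yaw -0.0899 tilt [-1.e-03 -4.e-04 -1.e+00] q7 -0.87 t 1.48
turn 0.000 then dx 0.0004 dy -0.0011 dz 0.0969
```

Emit:
hand_motion(offsets=[0, -0.001, 0.04, 0, 0, 0, 0.035, 0, 0, 0, 0.015, 0, 0, 0, 0.007, 0, 0, 0, 0, 0])

```text
time_s: 2.1
ee_pos: [0.4495, -0.3621, 0.0047]
tcp_rot: [3.138, -0.143, 0.001]
wrist_force: [0.3, -0.4, 0.1]
gripper_width: 0.0851
grasp_force: 0.0
```

Emit:
hand_motion(offsets=[0, 0, 0, 0, 0, 0, 0, 0, 0, 0, 0, 0, 0, 0, 0, 0, 0, 0, 0, 0, 0, 0, 0, 0], jaw=0.05, grip_force=40)

```text
time_s: 2.85
ee_pos: [0.4502, -0.3614, 0.0055]
tcp_rot: [3.138, -0.142, 0.002]
wrist_force: [-0.6, 1.7, 5.5]
gripper_width: 0.0648
grasp_force: 44.1
```

Emit:
hand_motion(offsets=[0, 0, -0.01, 0, 0, 0, -0.03, 0, 0, 0, -0.05, 0, 0, 0, 0, 0, 0, 0, 0, 0])

```text
time_s: 3.48
ee_pos: [0.4494, -0.3611, 0.0944]
tcp_rot: [3.138, -0.141, 0.0]
wrist_force: [0.3, -0.4, -2.6]
gripper_width: 0.065
grasp_force: 45.3
```

```bash
python3 go.py '.612 -.11 .10 -.018;.612 -.11 .02 -.018'
```

```text
at [ 0.4494 -0.3611  0.0944] yaw -0.0901 tilt [ 2.e-04 -1.e-04 -1.e+00] q7 -0.86 t 3.48
turn -0.072 then dx 0.1581 dy -0.2540 dz -0.0056
turn 0.000 then dx 0.0000 dy -0.0000 dz 0.0800
```

Emit:
hand_motion(offsets=[0, 0, 0, -0.072, 0.02635, -0.04233, -0.001, 0, 0.02635, -0.04233, -0.001, 0, 0.02635, -0.04233, -0.001, 0, 0.02635, -0.04233, -0.001, 0, 0.02635, -0.04233, -0.001, 0, 0.02635, -0.04233, -0.001, 0, 0, 0, 0, 0, 0, 0, 0, 0])

```text
time_s: 4.6
ee_pos: [0.6108, -0.1104, 0.0987]
tcp_rot: [3.141, -0.028, -0.005]
wrist_force: [-1.0, -0.9, -2.1]
gripper_width: 0.0646
grasp_force: 45.3
```

```bash
python3 go.py '.612 -.11 .0165 -.018'
```

```text
at [ 0.6108 -0.1104  0.0987] yaw -0.0178 tilt [-3.1e-03 -4.0e-04 -1.0e+00] q7 -1.26 t 4.6
turn 0.000 then dx 0.0011 dy -0.0004 dz 0.0822
```

Run:
```python
from m import *
t=env.read_camera('top');s=env.read_camera('side');cv2.imwrite('pics/t1.png',t);cv2.imwrite('pics/s1.png',s)
o=np.zeros((560,800,3),np.uint8);o[:520,:]=0
a=up(t[130:215,260:390],6)[:,:];a=cv2.resize(t[130:215,262:392],None,fx=4,fy=4,interpolation=3);b=cv2.resize(s[150:250,230:335],None,fx=2.6,fy=2.6,interpolation=3)
o[:340,:520]=a;o[:260,525:525+273]=b;cv2.imwrite('pics/c2.png',o[:345])
```

```text
(no output)
```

View pics/c2.png

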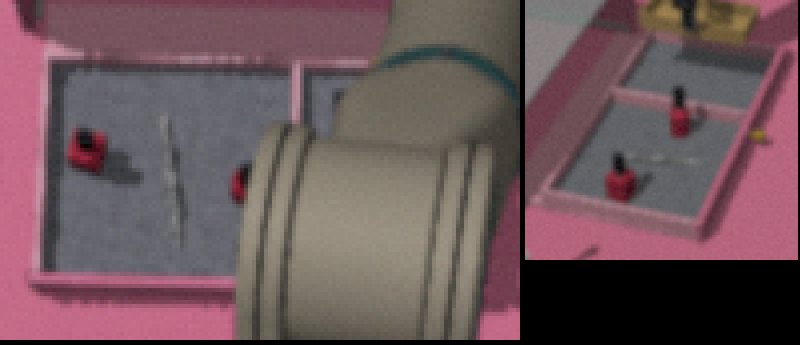

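The tool tray hangs over the compartment, level. The pusher's ends are at top pixels (303,159) and (307,191). I lower the tray and release it.

Emit:
hand_motion(offsets=[0.001, 0, 0.03, 0, 0, 0, 0.03, 0, 0, 0, 0.015, 0, 0, 0, 0.005, 0, 0, 0, 0.003, 0, 0, 0, 0, 0, 0, 0, 0, 0])

```text
time_s: 5.58
ee_pos: [0.6137, -0.1104, 0.0179]
tcp_rot: [3.141, -0.029, 0.002]
wrist_force: [-0.0, 0.6, -1.7]
gripper_width: 0.0649
grasp_force: 45.2
```

Run:
```python
from m import *
print(env.read_state()['ee_pos'])
o=(.4,.4)
T=np.array([[303.0,159.2],[306.9,190.5]]);S=np.array([[268.9,209.3],[297,212]])
print(tri(T,S).round(4));E=plane('top',T,.0145);print(E.round(4),E.mean(0).round(4),np.arctan2(*(E[0]-E[1])[[1,0]]),np.linalg.norm(E[0]-E[1]))
E=plane('side',S,.0145);print(E.round(4),E.mean(0).round(4))
```

```text
[ 0.61372683 -0.11035465  0.01792098]
[[0.6533 0.0859 0.0151 0.0166]
 [0.5521 0.073  0.0121 0.0009]]
[[0.662  0.0872 0.0145]
 [0.5511 0.0729 0.0145]] [0.6065 0.08   0.0145] 0.12790797714702853 0.11185298850748299
[[0.6446 0.0868 0.0145]
 [0.5516 0.0757 0.0145]] [0.5981 0.0812 0.0145]
```

Emit:
hand_motion(offsets=[0, 0, 0.0015, 0, 0, 0, 0.001, 0, 0, 0, 0, 0, 0, 0, 0, 0])

```text
time_s: 6.08
ee_pos: [0.6135, -0.1103, 0.0156]
tcp_rot: [-3.141, 0.029, -0.001]
wrist_force: [-1.8, 2.0, 5.0]
gripper_width: 0.0648
grasp_force: 46.0
```

Emit:
hand_motion(offsets=[0, 0, 0, 0, 0, 0, 0, 0, 0, 0, 0, 0, 0, 0, 0, 0], jaw=0.085)

```text
time_s: 6.58
ee_pos: [0.6132, -0.1103, 0.0146]
tcp_rot: [-3.141, 0.029, 0.0]
wrist_force: [0.1, 0.3, 0.2]
gripper_width: 0.0853
grasp_force: 0.0
```

Emit:
hand_motion(offsets=[0, 0, -0.03, 0, 0, 0, -0.05, 0, 0, 0, -0.05, 0, 0, 0, 0, 0])

```text
time_s: 7.08
ee_pos: [0.6162, -0.1111, 0.149]
tcp_rot: [3.14, -0.029, 0.014]
wrist_force: [0.7, -0.1, -0.6]
gripper_width: 0.0851
grasp_force: 0.0
```

```bash
python3 go.py '.606 .08 .12 .128;.606 .08 .012 .128'
```

```text
at [ 0.6162 -0.1111  0.149 ] yaw -0.0184 tilt [ 0.0087 -0.0015 -1.    ] q7 -1.27 t 7.08
turn -0.146 then dx 0.0143 dy -0.1908 dz 0.0290
turn 0.000 then dx 0.0000 dy 0.0000 dz 0.1080
```

Emit:
hand_motion(offsets=[0, 0, 0, -0.146, 0.004, -0.048, 0.007, 0, 0.004, -0.048, 0.007, 0, 0.003, -0.048, 0.007, 0, 0.003, -0.047, 0.007, 0, 0, 0, 0, 0, 0, 0, 0, 0], jaw=0.03, grip_force=30)

```text
time_s: 7.95
ee_pos: [0.6022, 0.0803, 0.1159]
tcp_rot: [3.134, 0.201, -0.002]
wrist_force: [1.1, -1.2, 0.2]
gripper_width: 0.0301
grasp_force: 0.0
```

```bash
python3 go.py '.606 .08 .012 .128'
```

Run:
```python
from m import *
t=env.read_camera('top');s=env.read_camera('side');cv2.imwrite('pics/t2.png',t);cv2.imwrite('pics/s2.png',s)
a=cv2.resize(t[130:215,262:392],None,fx=4,fy=4,interpolation=3);b=cv2.resize(s[150:250,230:335],None,fx=2.6,fy=2.6,interpolation=3)
o=np.zeros((345,800,3),np.uint8);o[:340,:520]=a;o[:260,525:525+273]=b;cv2.imwrite('pics/c3.png',o)
```

```text
at [0.6022 0.0803 0.1159] yaw 0.1279 tilt [-0.0012 -0.0011 -1.    ] q7 -1.44 t 7.95
turn -0.000 then dx 0.0037 dy 0.0008 dz 0.1039
```

View pics/c3.png

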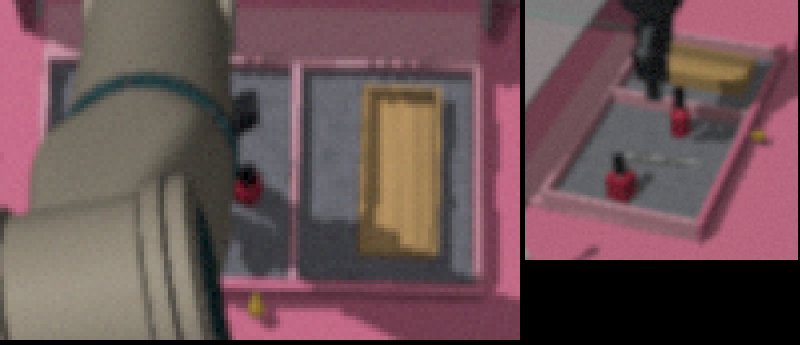

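The tool tray stands in the compartment at crop pixels (360..440, 88..255). The pusher is under the gripper.

Emit:
hand_motion(offsets=[0.0037, 0.0008, 0.04, 0, 0, 0, 0.035, 0, 0, 0, 0.018, 0, 0, 0, 0.008, 0, 0, 0, 0.003, 0, 0, 0, 0, 0, 0, 0, 0, 0])

```text
time_s: 8.93
ee_pos: [0.6071, 0.0808, 0.0135]
tcp_rot: [-3.135, -0.201, -0.002]
wrist_force: [0.2, 0.5, 0.8]
gripper_width: 0.0299
grasp_force: 0.0
```

Emit:
hand_motion(offsets=[0, 0, 0, 0, 0, 0, 0, 0, 0, 0, 0, 0, 0, 0, 0, 0], jaw=0, grip_force=30)

```text
time_s: 9.43
ee_pos: [0.6069, 0.0808, 0.0133]
tcp_rot: [-3.135, -0.201, -0.001]
wrist_force: [-0.3, 0.2, 5.9]
gripper_width: 0.0079
grasp_force: 31.6
```

```bash
python3 - <<'E'
from m import *
t=cv2.imread('pics/t2.png')
print('tray');box_top(t,(340,140,380,205),.034,.01)
print(plane('top',[[338.0,180],[336.4,180]],.03).round(4),plane('top',[[380.3,155],[380.6,185]],.01).round(4),plane('top',[[360,147.3]],.01).round(4),plane('top',[[360,200]],.036).round(4))
E
```

```text
tray
centre [ 0.6138 -0.1142] yaw -0.029 size 0.1475 0.069
[[ 0.5846 -0.0326  0.03  ]
 [ 0.5845 -0.0272  0.03  ]] [[ 0.6797 -0.1817  0.01  ]
 [ 0.5725 -0.18    0.01  ]] [[ 0.7074 -0.1115  0.01  ]] [[ 0.5144 -0.1055  0.036 ]]
```

Emit:
hand_motion(offsets=[0, 0, -0.01, 0, 0, 0, -0.03, 0, 0, 0, -0.045, 0, 0, 0, -0.045, 0, 0, 0, 0, 0, 0, 0, 0, 0])

```text
time_s: 10.18
ee_pos: [0.6059, 0.0807, 0.1424]
tcp_rot: [-3.135, -0.201, 0.001]
wrist_force: [-1.2, 0.2, -0.7]
gripper_width: 0.0075
grasp_force: 30.9
```

```bash
python3 go.py '.614 -.111 .1 -.018;.614 -.111 .018 -.018'
```

```text
at [0.6059 0.0807 0.1424] yaw 0.1278 tilt [-7.e-04  0.e+00 -1.e+00] q7 -1.45 t 10.18
turn 0.146 then dx 0.0115 dy 0.1915 dz 0.0424
turn 0.000 then dx 0.0000 dy -0.0000 dz 0.0820
```

Emit:
hand_motion(offsets=[0, 0, 0, 0.146, 0.003, 0.048, 0, 0, 0.003, 0.048, 0, 0, 0.003, 0.048, 0, 0, 0.003, 0.0475, 0.02, 0, 0, 0, 0.02, 0, 0, 0, 0.03, 0, 0, 0, 0.025, 0, 0, 0, 0.012, 0, 0, 0, 0, 0, 0, 0, 0, 0])

```text
time_s: 11.55
ee_pos: [0.6155, -0.1112, 0.0362]
tcp_rot: [3.141, -0.029, 0.002]
wrist_force: [-0.3, 0.0, -0.5]
gripper_width: 0.0075
grasp_force: 30.9
```

```bash
python3 go.py '.614 -.111 .0165 -.018'
```

```text
at [ 0.6155 -0.1112  0.0362] yaw -0.0182 tilt [ 1.1e-03 -3.0e-04 -1.0e+00] q7 -1.24 t 11.55
turn -0.000 then dx -0.0015 dy -0.0002 dz 0.0197
```

Emit:
hand_motion(offsets=[-0.001, 0, 0.01, 0, 0, 0, 0.006, 0, 0, 0, 0.003, 0, 0, 0, 0, 0, 0, 0, 0, 0])

```text
time_s: 12.18
ee_pos: [0.6141, -0.111, 0.0166]
tcp_rot: [3.141, -0.029, 0.0]
wrist_force: [-0.5, -0.4, -0.7]
gripper_width: 0.0079
grasp_force: 30.9
```

Emit:
hand_motion(offsets=[0, 0, 0, 0, 0, 0, 0, 0, 0, 0, 0, 0], jaw=0.018)

```text
time_s: 12.55
ee_pos: [0.6141, -0.1111, 0.0167]
tcp_rot: [3.141, -0.029, 0.0]
wrist_force: [0.8, -0.2, -0.0]
gripper_width: 0.0178
grasp_force: 0.0
```

Emit:
hand_motion(offsets=[0, 0, -0.02, 0, 0, 0, -0.04, 0, 0, 0, -0.05, 0, 0, 0, -0.05, 0, 0, 0, -0.02, 0, 0, 0, 0, 0])

```text
time_s: 13.3
ee_pos: [0.6154, -0.1114, 0.1998]
tcp_rot: [3.141, -0.029, 0.009]
wrist_force: [0.0, 0.0, -0.3]
gripper_width: 0.018
grasp_force: 0.0
```

```bash
python3 go.py '.4767 .349 .15 -.032'
```

```text
at [ 0.6154 -0.1114  0.1998] yaw -0.0183 tilt [ 5.4e-03 -7.0e-04 -1.0e+00] q7 -1.28 t 13.3
turn 0.014 then dx -0.1533 dy -0.4557 dz 0.0498
```

Emit:
hand_motion(offsets=[0, 0, 0, 0.014, -0.017, -0.0507, 0, 0, -0.017, -0.0507, 0, 0, -0.017, -0.0507, 0, 0, -0.017, -0.0507, 0, 0, -0.017, -0.0507, 0, 0, -0.017, -0.0507, 0, 0, -0.017, -0.0507, 0, 0, -0.017, -0.0507, 0, 0, -0.017, -0.0507, 0, 0, 0, 0, 0, 0, 0, 0, 0, 0], jaw=0.075, grip_force=40)

```text
time_s: 14.8
ee_pos: [0.4753, 0.3488, 0.1953]
tcp_rot: [3.139, -0.051, -0.002]
wrist_force: [-0.3, -0.2, 0.4]
gripper_width: 0.075
grasp_force: 0.0
```

```bash
python3 go.py '.4767 .349 .08 -.032;.4767 .349 .012 -.032'
```

Run:
```python
from m import *
t=env.read_camera('top');s=env.read_camera('side');cv2.imwrite('pics/t3.png',t);cv2.imwrite('pics/s3.png',s)
print('tray');box_top(t,(340,140,380,205),.034,.01)
a=cv2.resize(t[130:215,262:392],None,fx=4,fy=4,interpolation=3);b=cv2.resize(s[230:310,240:345],None,fx=2.6,fy=2.6,interpolation=3)
o=np.zeros((345,800,3),np.uint8);o[:340,:520]=a;o[:208,525:525+273]=b;cv2.imwrite('pics/c4.png',o)
```

```text
at [0.4753 0.3488 0.1953] yaw -0.0325 tilt [-0.0015 -0.0026 -1.    ] q7 -2.09 t 14.8
turn -0.001 then dx 0.0014 dy -0.0002 dz 0.1153
turn 0.000 then dx 0.0000 dy -0.0000 dz 0.0680
tray
centre [ 0.6137 -0.1142] yaw -0.029 size 0.1476 0.0689
```

View pics/c4.png

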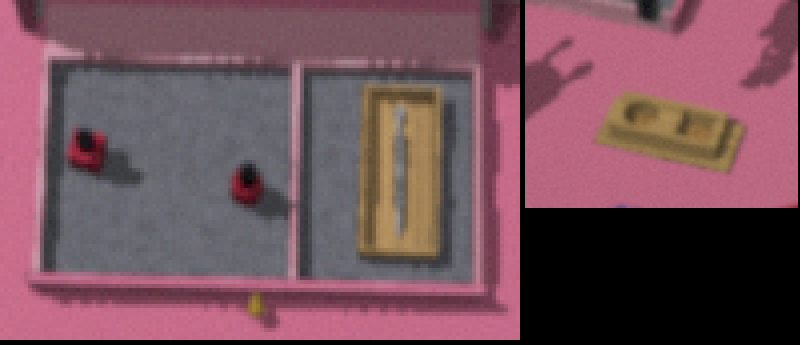

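The pusher lies in the tool tray at crop (400, 105..235). The wooden holder is undisturbed below the gripper. I descend and grip it.

Emit:
hand_motion(offsets=[0.0014, 0, 0.05, 0, 0, 0, 0.05, 0, 0, 0, 0.05, 0, 0, 0, 0.02, 0, 0, 0, 0.01, 0, 0, 0, 0.003, 0, 0, 0, 0, 0, 0, 0, 0, 0])

```text
time_s: 15.9
ee_pos: [0.4779, 0.3505, 0.0149]
tcp_rot: [-3.14, 0.05, -0.003]
wrist_force: [0.7, 0.1, 0.2]
gripper_width: 0.0754
grasp_force: 0.0
```

Emit:
hand_motion(offsets=[0, 0, 0, 0, 0, 0, 0, 0, 0, 0, 0, 0, 0, 0, 0, 0, 0, 0, 0, 0], jaw=0.03, grip_force=40)

```text
time_s: 16.52
ee_pos: [0.4775, 0.3504, 0.0144]
tcp_rot: [-3.14, 0.05, -0.001]
wrist_force: [-0.6, 0.4, 5.8]
gripper_width: 0.0491
grasp_force: 42.5
```

```bash
python3 go.py
```

```text
at [0.4775 0.3504 0.0144] yaw -0.032 tilt [ 9.e-04  1.e-03 -1.e+00] q7 -2.01 t 16.52
```

Emit:
hand_motion(offsets=[0, 0, -0.01, 0, 0, 0, -0.03, 0, 0, 0, -0.05, 0, 0, 0, -0.05, 0, 0, 0, -0.03, 0, 0, 0, 0, 0, 0, 0, 0, 0])

```text
time_s: 17.4
ee_pos: [0.4762, 0.3494, 0.1826]
tcp_rot: [3.14, -0.05, -0.003]
wrist_force: [-0.5, -0.2, -1.9]
gripper_width: 0.0488
grasp_force: 42.2
```

```bash
python3 go.py '.6135 -.1115 .17 -.022'
```

```text
at [0.4762 0.3494 0.1826] yaw -0.0321 tilt [-0.0019 -0.0013 -1.    ] q7 -2.07 t 17.4
turn -0.010 then dx 0.1475 dy 0.4578 dz 0.0126Traceback (most recent call last):
  File "go.py", line 7, in <module>
    x,y,z,w=map(float,a.split());t=(yaw-w+np.pi/2)%np.pi-np.pi/2
    ^^^^^^^
ValueError: not enough values to unpack (expected 4, got 0)
```

Run:
```python
from m import *
t=cv2.imread('pics/t3.png').astype(int)
for r in(158,170,182):
    print(r,(t[r-2:r+3,348:376,2]-t[r-2:r+3,348:376,0]).mean(0).round().astype(int).tolist())
for c in(356,):
    for a in((148,158),(186,202)):print(c,a,(t[a[0]:a[1],c-2:c+6,2]-t[a[0]:a[1],c-2:c+6,0]).mean(1).round().astype(int).tolist())
```

```text
158 [-8, -9, -9, -2, 37, 62, 54, 48, 56, 77, 83, 79, 52, 18, 16, 50, 76, 75, 75, 74, 74, 72, 66, 63, 28, -1, -6, -7]
170 [-9, -9, -8, 10, 52, 58, 50, 47, 57, 78, 84, 80, 45, 6, 1, 31, 69, 75, 74, 75, 79, 73, 63, 54, 21, -5, -7, -8]
182 [-8, -9, -5, 26, 66, 55, 46, 54, 71, 80, 84, 83, 55, 11, 6, 43, 76, 79, 75, 75, 78, 75, 59, 41, 13, -6, -6, -6]
356 (148, 158) [2, -5, 6, 38, 50, 45, 50, 58, 61, 58]
356 (186, 202) [63, 64, 65, 69, 72, 75, 68, 49, 17, -3, -8, -9, -10, 0, 31, 50]
```

Emit:
hand_motion(offsets=[0, 0, 0, -0.01, 0.0164, 0.0509, 0.001, 0, 0.0164, 0.0509, 0.001, 0, 0.0164, 0.0509, 0.001, 0, 0.0164, 0.0509, 0.001, 0, 0.0164, 0.0509, 0.001, 0, 0.0164, 0.0509, 0.001, 0, 0.0164, 0.0509, 0.001, 0, 0.0164, 0.0509, 0.001, 0, 0.0164, 0.0509, 0.001, 0, 0, 0, 0, 0, 0, 0, 0, 0])

```text
time_s: 18.9
ee_pos: [0.6137, -0.1109, 0.1732]
tcp_rot: [-3.14, 0.035, 0.004]
wrist_force: [-0.8, 0.4, -2.3]
gripper_width: 0.0487
grasp_force: 42.4
```

```bash
python3 go.py '.6135 -.112 .06 -.022'
```

```text
at [ 0.6137 -0.1109  0.1732] yaw -0.0225 tilt [-0.0027  0.0013 -1.    ] q7 -1.29 t 18.9
turn -0.001 then dx -0.0002 dy 0.0011 dz 0.1132
```

Run:
```python
from m import *
L=plane('top',[[351.85,158],[351.45,170],[350.9,182]],.01);R=plane('top',[[371.95,158],[371.7,170],[371.4,182]],.034)
print(L.round(4),R.round(4));print('y',(L[1,1]+R[1,1])/2,'w',L[1,1]-R[1,1],'yaw',[np.arctan2(*(q[0]-q[2])[[1,0]]) for q in(L,R)])
F=plane('top',[[357.5,150.6]],.034)[0];N=plane('top',[[357.5,193.5]],.01)[0];print('x',F,N,(F+N)/2,F[0]-N[0])
```

```text
[[ 0.6684 -0.0825  0.01  ]
 [ 0.6253 -0.0805  0.01  ]
 [ 0.5826 -0.0781  0.01  ]] [[ 0.6615 -0.149   0.034 ]
 [ 0.619  -0.1472  0.034 ]
 [ 0.5771 -0.1453  0.034 ]]
y -0.11388517501489442 w 0.06667710954376843 yaw [np.float64(-0.05101079353780141), np.float64(-0.043869697046222)]
x [ 0.68763728 -0.10000112  0.034     ] [ 0.54228796 -0.10017238  0.01      ] [ 0.61496262 -0.10008675  0.022     ] 0.14534932471603668
```

Emit:
hand_motion(offsets=[0, 0.0015, 0.05, 0.013, 0, 0, 0.04, 0, 0, 0, 0.02, 0, 0, 0, 0.003, 0, 0, 0, 0, 0, 0, 0, 0, 0])

```text
time_s: 19.65
ee_pos: [0.6157, -0.113, 0.0632]
tcp_rot: [3.141, -0.055, 0.005]
wrist_force: [0.4, 0.0, -2.2]
gripper_width: 0.049
grasp_force: 42.4
```

```bash
python3 go.py '.6135 -.1125 .0434 -.035'
```

Run:
```python
from m import *
t=env.read_camera('top');s=env.read_camera('side');cv2.imwrite('pics/t4.png',t);cv2.imwrite('pics/s4.png',s)
o=np.zeros((600,800,3),np.uint8)
b=cv2.resize(s[150:205,255:340],None,fx=7,fy=7,interpolation=3);a=cv2.resize(t[130:215,330:400],None,fx=2.5,fy=2.5,interpolation=3)
o[:385,:595]=b;o[385:385+212,:175]=a;cv2.imwrite('pics/c5.png',o)
```

```text
at [ 0.6157 -0.113   0.0632] yaw -0.0351 tilt [ 2.9e-03 -4.0e-04 -1.0e+00] q7 -1.26 t 19.65
turn -0.000 then dx -0.0023 dy -0.0004 dz 0.0198
```

View pics/c5.png

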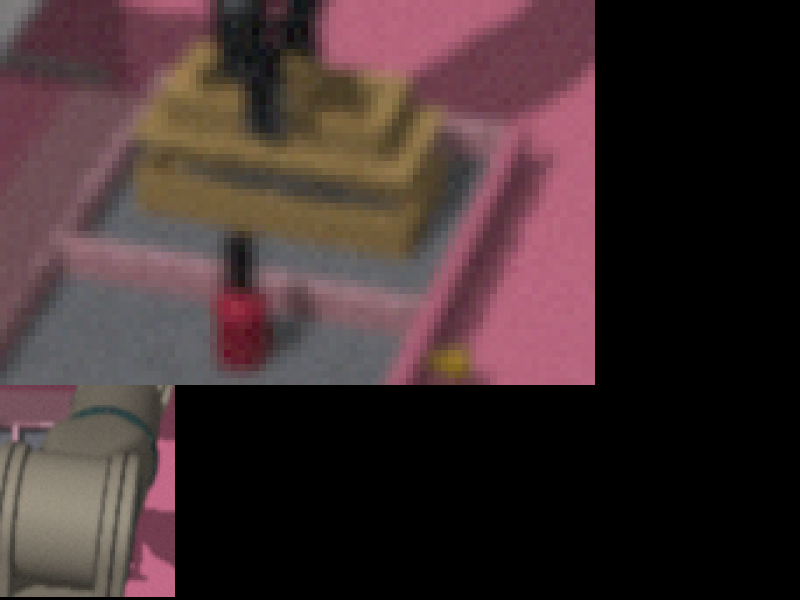

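The holder hangs directly over the tool tray, and their left ends line up at crop x≈135. I lower it gently.

Emit:
hand_motion(offsets=[-0.0022, -0.0004, 0.008, 0, 0, 0, 0.005, 0, 0, 0, 0.002, 0, 0, 0, 0, 0, 0, 0, 0, 0])

```text
time_s: 20.38
ee_pos: [0.6125, -0.1124, 0.0467]
tcp_rot: [3.141, -0.055, 0.0]
wrist_force: [0.3, 0.3, -1.7]
gripper_width: 0.049
grasp_force: 42.5
```

Emit:
hand_motion(offsets=[0, 0, 0.002, 0, 0, 0, 0.001, 0, 0, 0, 0, 0, 0, 0, 0, 0])

```text
time_s: 20.88
ee_pos: [0.6123, -0.1124, 0.0436]
tcp_rot: [3.141, -0.055, -0.0]
wrist_force: [0.8, -0.2, -2.2]
gripper_width: 0.049
grasp_force: 42.4
```

```bash
python3 go.py '.6135 -.1125 .0434 -.035'
```

```text
at [ 0.6123 -0.1124  0.0436] yaw -0.0352 tilt [-0. -0. -1.] q7 -1.25 t 20.88
turn -0.000 then dx 0.0012 dy 0.0001 dz 0.0002
```

Emit:
hand_motion(offsets=[0, 0, 0.001, 0, 0, 0, 0.001, 0, 0, 0, 0, 0, 0, 0, 0, 0])

```text
time_s: 21.38
ee_pos: [0.6124, -0.1124, 0.0434]
tcp_rot: [-3.141, 0.055, -0.001]
wrist_force: [-4.4, 0.2, 11.1]
gripper_width: 0.0487
grasp_force: 43.9
```

Emit:
hand_motion(offsets=[0, 0, 0, 0, 0, 0, 0, 0, 0, 0, 0, 0, 0, 0, 0, 0], jaw=0.065)

```text
time_s: 21.88
ee_pos: [0.6123, -0.1124, 0.0414]
tcp_rot: [3.141, -0.055, -0.0]
wrist_force: [0.4, 0.5, 0.6]
gripper_width: 0.0655
grasp_force: 0.0
```

Emit:
hand_motion(offsets=[0, 0, -0.02, 0, 0, 0, -0.04, 0, 0, 0, -0.05, 0, 0, 0, -0.05, 0, 0, 0, 0, 0, 0, 0, 0, 0])

```text
time_s: 22.62
ee_pos: [0.6121, -0.1122, 0.2023]
tcp_rot: [-3.141, 0.055, -0.001]
wrist_force: [0.1, -0.0, -0.7]
gripper_width: 0.0648
grasp_force: 0.0
```

```bash
python3 go.py '.628 .153 .19 .1;.597 .017 .2 0'
```

```text
at [ 0.6121 -0.1122  0.2023] yaw -0.0352 tilt [ 6.e-04  2.e-04 -1.e+00] q7 -1.3 t 22.62
turn -0.135 then dx 0.0423 dy -0.2623 dz 0.0123
turn 0.100 then dx -0.0310 dy 0.1360 dz -0.0100
```

The holder seated with an 11 N contact at exactly the expected height. Now I turn the gripper so that it closes front to back, because the square bottle stands close to the left wall.

Emit:
hand_motion(offsets=[0, 0, 0, 0.1735, 0, 0, 0, 0.1735, 0, 0, 0, 0.1735, 0, 0, 0, 0.1735, 0, 0, 0, 0.1735, 0, 0, 0, 0.1735, 0, 0, 0, 0.1735, 0, 0, 0, 0.1735, 0, 0, 0, 0.1735, 0, 0, 0, 0.1735, 0, 0, 0, 0], jaw=0.045, grip_force=20)

```text
time_s: 24.0
ee_pos: [0.6114, -0.112, 0.2001]
tcp_rot: [1.99, -2.428, -0.003]
wrist_force: [-0.6, -0.4, 0.0]
gripper_width: 0.0451
grasp_force: 0.0
```

```bash
python3 go.py '.6285 .1532 .15 -1.77;.6285 .1532 .024 -1.77'
```

```text
at [ 0.6114 -0.112   0.2001] yaw -1.7685 tilt [-3.1e-03 -3.0e-04 -1.0e+00] q7 -2.7 t 24.0
turn 0.001 then dx -0.2633 dy 0.0357 dz 0.0501
turn 0.000 then dx -0.0000 dy 0.0000 dz 0.1260
```

Emit:
hand_motion(offsets=[0, 0, 0, -0.1745, 0, 0, 0, -0.1745, 0, 0, 0, -0.1745, 0, 0, 0, -0.1745, 0, 0, 0, -0.1745, 0, 0, 0, -0.1745, 0, 0, 0, -0.1745, 0, 0, 0, -0.1745, 0, 0, 0, -0.1745, 0, 0, 0, -0.1745, 0, 0, 0, -0.1745, 0, 0, 0, -0.1745, 0, 0, 0, -0.1745, 0, 0, 0, -0.1745, 0, 0, 0, -0.1745, 0, 0, 0, -0.1745, 0, 0, 0, -0.1745, 0, 0, 0, -0.1745, 0, 0, 0, 0])

```text
time_s: 26.38
ee_pos: [0.6119, -0.1126, 0.2012]
tcp_rot: [-2.431, -1.989, 0.0]
wrist_force: [0.4, -0.4, -0.6]
gripper_width: 0.0449
grasp_force: 0.0
```

```bash
python3 go.py '.6285 .1532 .13 1.37;.6285 .1532 .024 1.37'
```

```text
at [ 0.6119 -0.1126  0.2012] yaw 1.3713 tilt [-7.e-04  6.e-04 -1.e+00] q7 -0.16 t 26.38
turn 0.001 then dx 0.2637 dy -0.0368 dz 0.0712
turn 0.000 then dx 0.0000 dy 0.0000 dz 0.1060
```

Emit:
hand_motion(offsets=[0.0527, -0.0073, 0.01, 0, 0.0527, -0.0074, 0.01, 0, 0.0527, -0.0074, 0.015, 0, 0.0527, -0.0074, 0.018, 0, 0.0527, -0.0074, 0.018, 0, 0, 0, 0, 0, 0, 0, 0, 0])

```text
time_s: 27.25
ee_pos: [0.6283, 0.1528, 0.1303]
tcp_rot: [2.432, 1.988, -0.002]
wrist_force: [0.1, -0.8, 0.5]
gripper_width: 0.0446
grasp_force: 0.0
```

```bash
python3 go.py '.6285 .1532 .024 1.37'
```

Run:
```python
from m import *
t=env.read_camera('top');s=env.read_camera('side');cv2.imwrite('pics/t5.png',t);cv2.imwrite('pics/s5.png',s)
o=np.zeros((400,800,3),np.uint8)
b=cv2.resize(s[145:235,250:345],None,fx=4,fy=4,interpolation=3);a=cv2.resize(t[130:215,310:400],None,fx=4.5,fy=4.5,interpolation=3)
o[:360,:380]=b;o[:382,390:795]=a[:400];cv2.imwrite('pics/c6.png',o)
print('flange');box_top(t,(340,140,380,205),.038,.01)
```

```text
at [0.6283 0.1528 0.1303] yaw 1.3703 tilt [-5.0e-04 -1.2e-03 -1.0e+00] q7 -0.58 t 27.25
turn 0.000 then dx 0.0005 dy 0.0001 dz 0.1063
flange
centre [ 0.6134 -0.1148] yaw -0.022 size 0.1462 0.0703
```

View pics/c6.png

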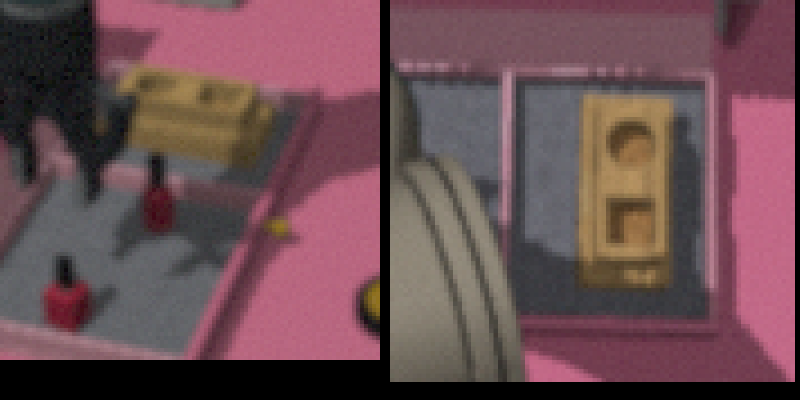

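The holder sits squarely on the tool tray, with the round well at crop (632,145) and the square well at (632,222). The gripper is centred over the square bottle. I align the bottle by lightly closing on its body, then take the cap.

Emit:
hand_motion(offsets=[0.0005, 0, 0.04, 0, 0, 0, 0.035, 0, 0, 0, 0.02, 0, 0, 0, 0.009, 0, 0, 0, 0.002, 0, 0, 0, 0, 0])

```text
time_s: 28.1
ee_pos: [0.6295, 0.1538, 0.0256]
tcp_rot: [2.432, 1.988, 0.003]
wrist_force: [-0.3, 0.4, -0.2]
gripper_width: 0.0448
grasp_force: 0.0
```

Emit:
hand_motion(offsets=[0, 0, 0, 0, 0, 0, 0, 0, 0, 0, 0, 0], jaw=0.02, grip_force=20)

```text
time_s: 28.48
ee_pos: [0.6294, 0.1539, 0.0257]
tcp_rot: [2.431, 1.988, 0.003]
wrist_force: [-1.0, 0.1, 5.9]
gripper_width: 0.0274
grasp_force: 22.2
```

```bash
python3 go.py '.6285 .1532 .052 1.37'
```

```text
at [0.6294 0.1539 0.0257] yaw 1.3708 tilt [ 1.8e-03  4.0e-04 -1.0e+00] q7 -0.6 t 28.48
turn 0.001 then dx -0.0009 dy -0.0007 dz -0.0263
```

Emit:
hand_motion(offsets=[0, 0, 0, 0, 0, 0, 0, 0, 0, 0, 0, 0], jaw=0.045)

```text
time_s: 28.85
ee_pos: [0.6284, 0.1536, 0.0244]
tcp_rot: [-2.432, -1.988, 0.001]
wrist_force: [0.4, -0.6, 0.0]
gripper_width: 0.045
grasp_force: 0.0
```

```bash
python3 go.py '.6285 .1532 .052 1.37'
```

```text
at [0.6284 0.1536 0.0244] yaw 1.3708 tilt [-5.e-04 -1.e-04 -1.e+00] q7 -0.6 t 28.85
turn 0.001 then dx -0.0004 dy 0.0002 dz -0.0276
```

Emit:
hand_motion(offsets=[0, 0, -0.015, 0, 0, 0, -0.01, 0, 0, 0, 0, 0, 0, 0, 0, 0])

```text
time_s: 29.35
ee_pos: [0.6286, 0.1536, 0.0498]
tcp_rot: [2.432, 1.988, 0.0]
wrist_force: [0.2, -0.5, 0.1]
gripper_width: 0.0447
grasp_force: 0.0
```

Emit:
hand_motion(offsets=[0, 0, 0, 0, 0, 0, 0, 0, 0, 0, 0, 0, 0, 0, 0, 0], jaw=0.005, grip_force=30)

```text
time_s: 29.85
ee_pos: [0.6285, 0.1536, 0.0494]
tcp_rot: [-2.432, -1.988, 0.0]
wrist_force: [-0.0, -0.7, -0.3]
gripper_width: 0.0147
grasp_force: 29.9
```

```bash
python3 go.py '.6285 .1532 .052 1.37'
```

```text
at [0.6285 0.1536 0.0494] yaw 1.3708 tilt [-3.e-04 -1.e-04 -1.e+00] q7 -0.59 t 29.85
turn 0.001 then dx -0.0004 dy 0.0001 dz -0.0026
```

Emit:
hand_motion(offsets=[0, 0, -0.01, 0, 0, 0, -0.04, 0, 0, 0, -0.05, 0, 0, 0, -0.05, 0, 0, 0, 0, 0, 0, 0, 0, 0])

```text
time_s: 30.6
ee_pos: [0.6283, 0.1535, 0.1999]
tcp_rot: [2.432, 1.988, -0.0]
wrist_force: [0.3, -0.6, -0.9]
gripper_width: 0.0149
grasp_force: 30.0
```

```bash
python3 go.py '.5825 -.1115 .19 1.536;.5825 -.1115 .08 1.536'
```

```text
at [0.6283 0.1535 0.1999] yaw 1.3708 tilt [-0.e+00 -2.e-04 -1.e+00] q7 -0.57 t 30.6
turn -0.165 then dx -0.2664 dy -0.0365 dz 0.0099
turn 0.000 then dx 0.0000 dy 0.0000 dz 0.1100
```

Emit:
hand_motion(offsets=[0, 0, 0, -0.165, -0.0533, -0.0073, 0, 0, -0.0533, -0.0073, 0, 0, -0.0533, -0.0073, 0, 0, -0.0533, -0.0073, 0, 0, -0.0533, -0.0073, 0, 0, 0, 0, 0, 0, 0, 0, 0.04, 0, 0, 0, 0.03, 0, 0, 0, 0, 0, 0, 0, 0, 0])

```text
time_s: 31.98
ee_pos: [0.5833, -0.1108, 0.1299]
tcp_rot: [-2.259, -2.183, -0.001]
wrist_force: [0.6, -0.1, 0.6]
gripper_width: 0.0147
grasp_force: 29.9
```

```bash
python3 go.py '.5818 -.1113 .0794 1.536'
```

Run:
```python
from m import *
print(plane('top',[[363.6,162.1],[363.6,179.2]],.06).round(4))
t=env.read_camera('top');s=env.read_camera('side');cv2.imwrite('pics/t6.png',t);cv2.imwrite('pics/s6.png',s)
b=cv2.resize(s[130:215,245:345],None,fx=6,fy=6,interpolation=3);cv2.imwrite('pics/c7.png',b)
```

```text
at [ 0.5833 -0.1108  0.1299] yaw 1.5365 tilt [ 3.e-04  3.e-04 -1.e+00] q7 -0.04 t 31.98
turn 0.000 then dx -0.0006 dy -0.0014 dz 0.0505
[[ 0.6392 -0.1171  0.06  ]
 [ 0.5802 -0.116   0.06  ]]
```

View pics/c7.png

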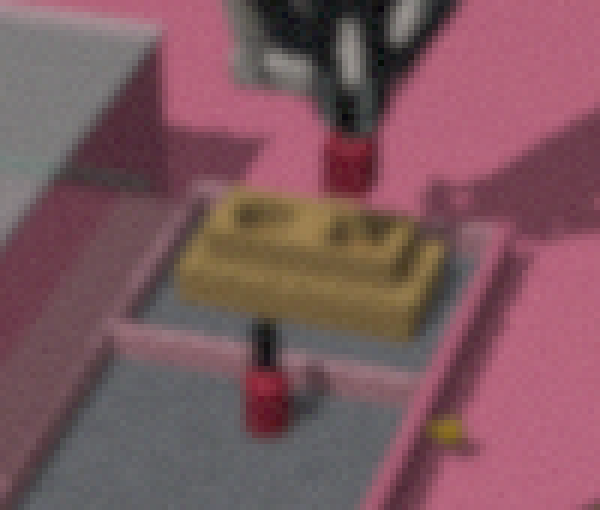

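Run:
```python
from m import *
s=cv2.imread('pics/s6.png');t=cv2.imread('pics/t5.png');s5=cv2.imread('pics/s5.png')
r=mask(s,'red',(295,145,312,165));print('bottle',r.mean(0),plane('side',[r.mean(0)],.1075).round(4))
def dark(im,bx,thr,k=4):
    x0,y0,x1,y1=bx;c=up(im[y0:y1,x0:x1],k)[:,:,2];m=c<thr;n,l,st,ce=cv2.connectedComponentsWithStats(m.astype(np.uint8));i=1+np.argmax(st[1:,4]);return (ce[i]+.5)/k-.5+[x0,y0],st[i]
# block top corners seen in both views -> block centre
h=lambda u,v:(u/6+245-.4,v/6+130-.4)
C=[h(212,197),h(418,233),h(385,278),h(203,252)]
print(plane('side',C,.06).round(4),plane('side',C,.06).mean(0).round(4))
g=lambda u,v:((u-390)/4.5+310-.4,v/4.5+130-.4)
T=[g(588,98),g(672,98),g(668,258),g(585,258)]
print(plane('top',T,.06).round(4),plane('top',T,.06).mean(0).round(4))
print(plane('side',[h(360,230),h(264,213)],.06).round(4))
```

```text
bottle [302.82047 157.32922] [[ 0.5835 -0.1057  0.1075]]
[[ 0.675  -0.1229  0.06  ]
 [ 0.5456 -0.1181  0.06  ]
 [ 0.552  -0.0685  0.06  ]
 [ 0.6613 -0.0661  0.06  ]] [ 0.6085 -0.0939  0.06  ]
[[ 0.6765 -0.0841  0.06  ]
 [ 0.6768 -0.1469  0.06  ]
 [ 0.5539 -0.1413  0.06  ]
 [ 0.5537 -0.0802  0.06  ]] [ 0.6152 -0.1131  0.06  ]
[[ 0.5794 -0.1121  0.06  ]
 [ 0.6395 -0.1145  0.06  ]]
```

```bash
python3 go.py '.581 -.1128 .0999 1.536'
```

```text
at [ 0.5838 -0.1111  0.1308] yaw 1.5361 tilt [ 2.1e-03 -2.0e-04 -1.0e+00] q7 -0.04 t 32.08
turn 0.000 then dx -0.0018 dy -0.0027 dz 0.0309
```

Emit:
hand_motion(offsets=[-0.0020, -0.0024, 0.02, 0, 0, 0, 0.01, 0, 0, 0, 0, 0, 0, 0, 0, 0, 0, 0, 0.004, 0, 0, 0, 0.003, 0, 0, 0, 0, 0, 0, 0, 0, 0])

```text
time_s: 33.08
ee_pos: [0.5804, -0.1133, 0.0926]
tcp_rot: [2.26, 2.182, 0.0]
wrist_force: [0.3, -0.9, -0.5]
gripper_width: 0.0145
grasp_force: 29.9
```

```bash
python3 go.py '.581 -.1128 .0774 1.536'
```

```text
at [ 0.5804 -0.1133  0.0926] yaw 1.5357 tilt [ 1.e-04 -0.e+00 -1.e+00] q7 -0.05 t 33.08
turn -0.000 then dx 0.0005 dy 0.0006 dz 0.0152
```

Emit:
hand_motion(offsets=[0, 0, 0.006, 0, 0, 0, 0.005, 0, 0, 0, 0.002, 0, 0, 0, 0, 0, 0, 0, 0, 0, 0, 0, 0.001, 0, 0, 0, 0.001, 0, 0, 0, 0, 0, 0, 0, 0, 0])

```text
time_s: 34.2
ee_pos: [0.5804, -0.1133, 0.0776]
tcp_rot: [2.26, 2.182, 0.0]
wrist_force: [-0.3, 0.5, -0.3]
gripper_width: 0.0149
grasp_force: 29.9
```

```bash
python3 go.py '.581 -.1128 .0774 1.536'
```

```text
at [ 0.5804 -0.1133  0.0776] yaw 1.5358 tilt [ 0.  0. -1.] q7 -0.06 t 34.2
turn -0.000 then dx 0.0005 dy 0.0006 dz 0.0002
```

Next I release it, rise, and turn back for the round bottle.

Emit:
hand_motion(offsets=[0, 0, 0.0005, 0, 0, 0, 0, 0, 0, 0, 0, 0])

```text
time_s: 34.58
ee_pos: [0.5804, -0.1133, 0.0772]
tcp_rot: [2.26, 2.182, 0.0]
wrist_force: [0.5, 0.7, 1.8]
gripper_width: 0.0147
grasp_force: 30.1
```

Emit:
hand_motion(offsets=[0, 0, 0, 0, 0, 0, 0, 0, 0, 0, 0, 0], jaw=0.035)

```text
time_s: 34.95
ee_pos: [0.5804, -0.1133, 0.0771]
tcp_rot: [2.26, 2.182, 0.0]
wrist_force: [0.8, 0.1, -0.1]
gripper_width: 0.035
grasp_force: 0.0
```

Emit:
hand_motion(offsets=[0, 0, -0.02, 0, 0, 0, -0.04, 0, 0, 0, -0.05, 0, 0, 0, 0, 0, 0, 0, 0, 0])

```text
time_s: 35.58
ee_pos: [0.5799, -0.1133, 0.1869]
tcp_rot: [-2.26, -2.182, 0.001]
wrist_force: [-0.5, 0.2, -0.2]
gripper_width: 0.0349
grasp_force: 0.0
```

```bash
python3 go.py '.5968 .0173 .15 1.536;.5968 .0173 .0515 1.536'
```

```text
at [ 0.5799 -0.1133  0.1869] yaw 1.5356 tilt [-5.e-04 -1.e-04 -1.e+00] q7 -0.02 t 35.58
turn -0.000 then dx 0.1312 dy 0.0124 dz 0.0369
turn 0.000 then dx 0.0000 dy 0.0000 dz 0.0985
```

Emit:
hand_motion(offsets=[0.0437, 0.0041, 0.012, 0, 0.0437, 0.0041, 0.012, 0, 0.0437, 0.0041, 0.012, 0, 0, 0, 0, 0, 0, 0, 0.04, 0, 0, 0, 0.03, 0, 0, 0, 0.02, 0, 0, 0, 0.008, 0, 0, 0, 0, 0, 0, 0, 0, 0])

```text
time_s: 36.83
ee_pos: [0.5978, 0.0171, 0.0538]
tcp_rot: [2.26, 2.181, 0.001]
wrist_force: [0.3, 1.2, 0.7]
gripper_width: 0.0347
grasp_force: 0.0
```

```bash
python3 go.py '.5968 .0173 .0515 1.536'
```

```text
at [0.5978 0.0171 0.0538] yaw 1.5355 tilt [ 0.0013 -0.     -1.    ] q7 -0.28 t 36.83
turn -0.001 then dx 0.0002 dy -0.0010 dz 0.0023
```

Emit:
hand_motion(offsets=[0, -0.0005, 0.0015, 0, 0, 0, 0, 0, 0, 0, 0, 0])

```text
time_s: 37.2
ee_pos: [0.5969, 0.0173, 0.0519]
tcp_rot: [2.26, 2.182, 0.001]
wrist_force: [0.4, -1.0, 0.9]
gripper_width: 0.0352
grasp_force: 0.0
```

Emit:
hand_motion(offsets=[0, 0, 0, 0, 0, 0, 0, 0, 0, 0, 0, 0, 0, 0, 0, 0], jaw=0.005, grip_force=30)

```text
time_s: 37.7
ee_pos: [0.5968, 0.0173, 0.0517]
tcp_rot: [2.26, 2.182, 0.0]
wrist_force: [-0.6, 0.4, 2.4]
gripper_width: 0.0148
grasp_force: 29.7
```

```bash
python3 go.py '.5968 .0173 .0515 1.536'
```

```text
at [0.5968 0.0173 0.0517] yaw 1.5358 tilt [ 2.e-04  0.e+00 -1.e+00] q7 -0.28 t 37.7
turn -0.000 then dx -0.0000 dy -0.0000 dz 0.0002
```

Emit:
hand_motion(offsets=[0, 0, -0.01, 0, 0, 0, -0.04, 0, 0, 0, -0.05, 0, 0, 0, -0.03, 0, 0, 0, 0, 0, 0, 0, 0, 0])

```text
time_s: 38.45
ee_pos: [0.596, 0.0172, 0.1812]
tcp_rot: [-2.26, -2.182, 0.002]
wrist_force: [-0.2, -0.8, -1.3]
gripper_width: 0.0148
grasp_force: 29.6
```

```bash
python3 go.py '.6405 -.1145 .15 1.536'
```

```text
at [0.596  0.0172 0.1812] yaw 1.5358 tilt [-1.2e-03 -2.0e-04 -1.0e+00] q7 -0.24 t 38.45
turn -0.000 then dx -0.1301 dy 0.0490 dz 0.0312
```

Emit:
hand_motion(offsets=[-0.0434, 0.0165, 0, 0, -0.0434, 0.0165, 0, 0, -0.0434, 0.0165, 0, 0, 0, 0, 0, 0, 0, 0, 0.03, 0, 0, 0, 0.02, 0, 0, 0, 0, 0, 0, 0, 0, 0])

```text
time_s: 39.45
ee_pos: [0.6418, -0.1139, 0.1317]
tcp_rot: [-2.259, -2.183, -0.0]
wrist_force: [0.3, -0.1, -0.7]
gripper_width: 0.0148
grasp_force: 29.6
```

```bash
python3 go.py '.641 -.1145 .105 1.536'
```

```text
at [ 0.6418 -0.1139  0.1317] yaw 1.5365 tilt [-1.e-04  4.e-04 -1.e+00] q7 -0.04 t 39.45
turn 0.000 then dx -0.0007 dy -0.0007 dz 0.0267
```

Emit:
hand_motion(offsets=[-0.0007, -0.0007, 0.02, 0, 0, 0, 0.007, 0, 0, 0, 0, 0, 0, 0, 0, 0, 0, 0, 0.006, 0, 0, 0, 0.004, 0, 0, 0, 0, 0, 0, 0, 0, 0])

```text
time_s: 40.45
ee_pos: [0.641, -0.1152, 0.0946]
tcp_rot: [2.26, 2.182, 0.0]
wrist_force: [-0.6, -0.7, -0.6]
gripper_width: 0.0151
grasp_force: 29.6
```

Emit:
hand_motion(offsets=[0, 0, 0.006, 0, 0, 0, 0.005, 0, 0, 0, 0.002, 0, 0, 0, 0, 0, 0, 0, 0.001, 0, 0, 0, 0, 0, 0, 0, 0, 0])

```text
time_s: 41.32
ee_pos: [0.641, -0.1152, 0.0807]
tcp_rot: [2.26, 2.182, 0.0]
wrist_force: [-0.2, -0.2, 0.2]
gripper_width: 0.0151
grasp_force: 29.6
```

```bash
python3 go.py '.641 -.1145 .0797 1.536'
```

```text
at [ 0.641  -0.1152  0.0807] yaw 1.5358 tilt [ 2.e-04 -0.e+00 -1.e+00] q7 -0.05 t 41.33
turn -0.000 then dx 0.0007 dy -0.0000 dz 0.0010
```

Emit:
hand_motion(offsets=[0, 0, 0.001, 0, 0, 0, 0.0005, 0, 0, 0, 0, 0, 0, 0, 0, 0])

```text
time_s: 41.82
ee_pos: [0.6411, -0.1152, 0.0797]
tcp_rot: [2.26, 2.182, 0.0]
wrist_force: [-1.5, -0.3, 5.1]
gripper_width: 0.0151
grasp_force: 30.2
```

Emit:
hand_motion(offsets=[0, 0, 0, 0, 0, 0, 0, 0, 0, 0, 0, 0], jaw=0.032)

```text
time_s: 42.2
ee_pos: [0.6408, -0.1152, 0.0788]
tcp_rot: [-2.26, -2.182, 0.0]
wrist_force: [-0.5, -1.2, -0.1]
gripper_width: 0.0319
grasp_force: 0.0
```

Emit:
hand_motion(offsets=[0, 0, -0.02, 0, 0, 0, -0.04, 0, 0, 0, -0.05, 0, 0, 0, -0.03, 0, 0.05, 0, 0, 0, 0.05, 0, 0, 0, 0.05, 0, 0, 0, 0.05, 0, 0, 0, 0.04, 0, 0, 0, 0, 0, 0, 0, 0, 0, 0, 0, 0, 0, 0, 0])

```text
time_s: 43.7
ee_pos: [0.6497, 0.1226, 0.2197]
tcp_rot: [2.262, 2.178, -0.0]
wrist_force: [0.2, 0.1, 0.4]
gripper_width: 0.032
grasp_force: 0.0
```

Run:
```python
from m import *
t=env.read_camera('top');s=env.read_camera('side')
cv2.imwrite('pics/s8.png',s);cv2.imwrite('pics/t8.png',t)
o=np.zeros((420,800,3),np.uint8)
b=cv2.resize(s[145:225,250:345],None,fx=4.2,fy=4.2,interpolation=3);a=cv2.resize(t[130:215,312:397],None,fx=4.6,fy=4.6,interpolation=3)
o[:336,:399]=b;o[:391,405:796]=a;cv2.imwrite('pics/c8.png',o)
```

```text
(no output)
```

View pics/c8.png

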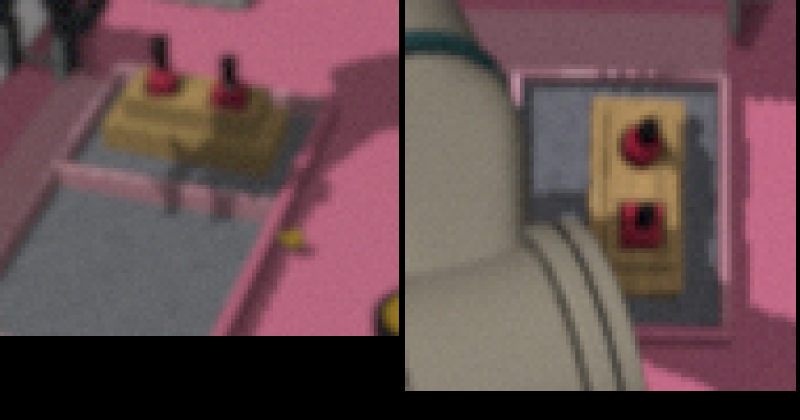

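Both bottles stand upright and fully down in their wells: round at crop (640,140), square at (642,225). The gripper is clear, so I hand the job in.

```bash
python3 -c "
from bench import env
print(env.close_job())"
```

```text
the job is handed in; nothing more can be done
None
```

I put the caddy together in the order asked and handed the job in at about 44 s; the last picture shows both bottles upright in their wells, but no verdict came back.

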